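# Close up the bottle row with the rack's sliding follower

## Robot

A 6-joint arm with a two-finger parallel gripper is mounted at the origin on the work surface. World frame = base frame: x ahead of the robot, y to its left, z up, the work surface at z = 0. Lengths are in m, angles in rad, forces in N, time in s.
With the tool pointing down it reaches from about 0.275 to 0.775 m from the base axis. Payload 14.6 kg.
Tool frame: the origin (TCP) lies on the centre line of the jaws, within the pads' length; the fingertips stand 8 mm ahead of it and the grasp point (between the pads) lies 11 mm behind it (r.finger_overhang is the distance from the TCP to the fingertips, in m); z points along the fingers, y is the line along which they close (so a half turn about z gives the same grasp; the last joint's range is limited). The gripper opens to 85 mm and grips with 20 to 120 N. Pads are 22 mm wide; open, the fingers measure 114 mm over their backs; the gripper's body (76 mm by 85 mm) begins 54 mm behind the grasp point. The pads swing forward as they close: fully open they stand 13 mm farther back than shut.
Start: joints at [0.962, 0.263, -0.048, 1.259, 0, 1.415], TCP at [0.23, 0.472, 0.239] pointing down, gripper open.
Joint ranges: [-2.65, 2.65], [-0.89, 1.7], [-1.18, 1.37], [-2.13, 2.11], [-1.35, 1.29], [-3.14, 3.14]. Speed limits (rad/s): [1.89, 1.89, 2.57, 2.79, 3.14, 3.14].

## Interface

Orientations are given as [roll, pitch, yaw] about the fixed x, y, z axes, in that order (R = Rz(yaw) Ry(pitch) Rx(roll)).
In Python, from cell import r gives the robot as it stands. The module is installed in compiled form; this text tells all that it offers.
- The arm moves only by the tool carry_out, never from a script. Its argument "series" is a list that holds one entry, the list of rows, each a list of 6 numbers: the shift along the tool's x, y, z as a fraction of full scale, then the turn, a rotation vector about the tool's x, y, z as a fraction of full scale. In form: [[[dx, dy, dz, ax, ay, az], ...]]. A call has 1 to 10 rows; each row shifts and turns the commanded pose from where the row before left it, along the tool's axes as they then stand; what a row does not reach is not made up. Full scale, the value 1, is 0.2 m for a shift and pi rad for a turn. A row lasts 1/10 s, in which the tool goes at most 50 mm and 8.59 degrees, less where a joint would pass 70% of its speed; a pose out of reach is approached as far as the arm can. A call with a number of a shift or a turn outside -1 to 1 is refused whole. A call with a gripper value outside its range is refused whole. "fingers" is the closure, from 0 (fully open) to 1 (shut), set as the call begins (left out, the last holds). The fingers move at their own pace and stop on an object; the grip force is fixed at half the most. Time passes only in rows, so rows that do not move let the fingers close. It gives the time, the measured TCP pose, the force, the opening and the grip force at its end, in the units of the state.
- r.sense(): the state, without advancing time (a new reading comes with each control period).
- r.snapshot(name): name is "side" or "top" or "wrist"; returns a dict with "img" (480x640x3 uint8, blue, green, red), "range_z" (480x640 float32, m along the optical axis (not along the pixel's ray), 0 where there is no reading), "mtx" (3x3 intrinsics, pixels), "k1" (the pictures are not rectified: a ray, as slopes to the right and down, at radius r is drawn at 1 + k1 r^2 times it, then the intrinsics apply), "T" (4x4, takes a point from camera to world coordinates); the wrist camera has in their place "tool_from_camera" (4x4, takes a point from camera to tool coordinates, whose origin is the TCP and whose axes are the flange's). Camera axes: x right, y up, looking along -z (the intrinsics and any distortion apply to the point x, -y, -z); pixel columns grow to the right and rows downward; lengths in m; the calibration is good to about 2 mm. A picture is of the moment at which its call begins: read the wrist's pose just before it.
- r.finish_job(): hands the job in; it is judged then, once.
The state is a dict: "time_s": time; "q": joint angles; "dq": joint speeds; "joint_efforts": joint torques, N m; "tcp_pos": TCP position; "orientation": TCP orientation; "wrist_force": force on the tool from outside, world axes, zero at the start; "ft_torque": the same for the moment, N m; "width": opening from 0.0 (shut) to 1.0 (fully open); "gripper_force": force on a finger pad.
Only numpy, scipy, OpenCV 4.12 (cv2) and the standard library are available. Lean on these libraries where they do the work, as an engineer would, in place of code of your own. Each camera call takes 0.05 s, during which the arm holds its last target. There are 200 camera calls.

## Task

Slide the follower of the bottle rack fully back against its end stops, then set the loose amber bottle upright in the row next to the two like it, without dropping it. Then slide the follower gently up until the three bottles stand upright and snug, with no gaps left between end plate, bottles and follower. Do not crush the bottles, and leave everything else where it stands.

Things in the scene. Friction and masses are not known exactly. Their poses are not given: they have to be found in the camera images.
- rack: fixed white bottle rack holding one row. Origin on the table, y axis along the row, x across. Base 124 mm wide, y -172 to +200 mm; bottles stand on it 12 mm above the table. End plate 125 mm tall, inner face at y=+185 mm; low tail plate (76 mm) at y=-162. Two 8 mm steel rods at x=+-44 mm, 50 mm high, guide the follower and flank the 80 mm wide bottle channel. Yaw within 0.3 rad
- follower (a joint): follower: sliding carriage with an upright push plate on the rack's two rods. Push plate to end plate = 0.130 m + this value; it grows as the follower slides away from the bottles (rack -y). 0.140 = against the rubber end stops at the tail, no farther. 0.068 = 198 mm, exactly three bottles. About 2.5 N of friction; stays where it is left
- follower_grip (a point): hold the follower here: 136 mm above the table, in its black upright grip, 36 mm wide across the rack (x), 22 mm along it, 110 to 156 mm above the table, on a narrower stem. It is 45 mm behind the push plate's front face (rack -y), so close the fingers across the rack. Axes parallel to the rack's
- push_face (a point): foot of the follower's push plate, on its front face (towards the bottles, rack +y), mid-width, 12 mm above the table. The plate is 74 mm wide and reaches to 149 mm above the table. Axes parallel to the rack's
- end_bottle: amber refill bottle: body 66 mm diameter, 145 mm tall, paper label; cone shoulder; black cap 30 mm diameter from 172 mm to the top at 210 mm; 0.2 to 0.45 kg. Origin: centre of its underside, z up its axis. Stands in the rack, 0 to 5 mm from the end plate
- mid_bottle: amber refill bottle: body 66 mm diameter, 145 mm tall, paper label; cone shoulder; black cap 30 mm diameter from 172 mm to the top at 210 mm; 0.2 to 0.45 kg. Origin: centre of its underside, z up its axis. Stands in the rack next to the end bottle, 0 to 10 mm from it
- loose_bottle: amber refill bottle: body 66 mm diameter, 145 mm tall, paper label; cone shoulder; black cap 30 mm diameter from 172 mm to the top at 210 mm; 0.2 to 0.45 kg. Origin: centre of its underside, z up its axis. Stands on the table left or right of the rack; it belongs in the rack between mid bottle and push plate
- spray_bottle: bystander: trigger spray bottle, flat-sided, 50 x 88 mm, 228 mm tall, standing; origin under its centre
- aerosol_can: bystander: spray can, 58 mm diameter, 193 mm tall; origin under its centre
- tablet_carton: bystander: upright cardboard carton, 65 x 110 x 150 mm tall; origin under its centre
- jar: bystander: squat screw-lid jar, 68 mm diameter, 85 mm tall; origin under its centre
- scrub_brush: bystander: wooden scrubbing brush lying bristles down, 55 x 150 mm, 49 mm tall; origin under its centre
- tape_roll: bystander: roll of tape lying flat, 90 mm diameter, 45 mm tall; origin under its centre

How it is judged:
On the way, in this order (a step that is already met when the one before it is completed fails the run):
1. the follower is fully back against its end stops (within 5 mm) (value of joint follower above 0.135 m), for 0.2 s.
2. the loose bottle stands upright on the rack's base in the row, between the mid bottle and the follower, let go (x of loose_bottle in the frame of rack between -0.013 and 0.013 m and z of loose_bottle in the frame of rack between 0.008 and 0.018 m and y of loose_bottle in the frame of rack between -0.09 and 0.05 m and angle between loose_bottle's own z axis and vertical below 0.06 rad and contact force between the fingers and loose_bottle below 0.3 N and linear speed of loose_bottle below 0.02 m/s), for 0.2 s.
At the end, for the whole second after the job is handed in: All three bottles stand upright (within 0.06 rad) on the rack's base in one row, at rest; the follower is closed up so that the gaps between end plate, bottles and push plate add up to at most 5 mm (follower joint below 0.073 m) (value of joint follower below 0.073 m and x of end_bottle in the frame of rack between -0.013 and 0.013 m and z of end_bottle in the frame of rack between 0.008 and 0.018 m and y of end_bottle in the frame of rack between 0.13 and 0.16 m and angle between each of end_bottle, mid_bottle, loose_bottle's own z axis and vertical below 0.06 rad and x of mid_bottle in the frame of rack between -0.013 and 0.013 m and z of mid_bottle in the frame of rack between 0.008 and 0.018 m and y of mid_bottle in the frame of rack between 0.06 and 0.1 m and x of loose_bottle in the frame of rack between -0.013 and 0.013 m and z of loose_bottle in the frame of rack between 0.008 and 0.018 m and y of loose_bottle in the frame of rack between -0.01 and 0.035 m and horizontal distance between end_bottle and mid_bottle below 0.071 m and horizontal distance between mid_bottle and loose_bottle below 0.071 m and linear speed of each of end_bottle, mid_bottle, loose_bottle below 0.01 m/s and velocity of joint follower between -0.005 and 0.005 m/s); the robot touches nothing.
It fails at once if the row of bottles is squeezed against the end plate with more than 45 N (contact force between end_bottle and rack above 45 N).
It fails at once if a refill bottle is tipped over (0.5 rad) (angle between any of end_bottle, mid_bottle, loose_bottle's own z axis and vertical above 0.5 rad).
It fails at once if the loose bottle is dropped from more than about 2 cm (linear speed of loose_bottle above 0.65 m/s and contact force between the fingers and loose_bottle below 0.1 N).
It fails at once if a bystander is moved by more than 20 mm (distance of any of spray_bottle, aerosol_can, tablet_carton, jar, scrub_brush, tape_roll from where it was at the start of the episode above 0.02 m).
It also fails if it takes over 66 s, if anything falls off the work surface, if the arm or the gripper's body presses on something with over 40 N, if the wrist force passes 120 N, or if a joint passes its speed limit or range.

## Working session

There is one attempt and no reset: what is moved stays moved. The work goes in short steps, Python scripts to look and compute and a tool call to move; the robot and the scene stay as the last step left them, time stands still between calls to the robot, and variables do not carry over. Pictures are saved under pics/ and viewed, at most 10 in all, crops included, and the job is handed in when it is done.

Besides the shell and the picture viewer there is one more tool, called as a command line: name --argument value ..., lists and objects as JSON in quotes. carry_out: Moves the arm, as the interface text tells. Shift numbers are shares of 0.2 m and turn numbers shares of pi rad, none past 1 either way. Its arguments: {"type":"object","properties":{"series":{"type":"array","items":{"type":"array","items":{"type":"array","items":{"type":"number","minimum":-1,"maximum":1}}}},"fingers":{"type":"number"}},"required":["series"]}

```bash
mkdir -p pics; cat > h.py <<'E'
import numpy as np, cv2
from cell import r
def world(s,mask=None):
    # points from range image
    K=s["mtx"];v,u=np.mgrid[0:480,0:640]
    p=ray(s,u.ravel(),v.ravel())
    z=s["range_z"].ravel()[:,None]
    c=np.c_[p[:,0],-p[:,1],-np.ones(len(p))]*z
    T=s["T"]; return (c@T[:3,:3].T+T[:3,3]).reshape(480,640,3)
def ray(s,u,v):
    pts=np.c_[u,v].astype(np.float64).reshape(-1,1,2)
    k=float(s["k1"]); K=np.array(s["mtx"],float)
    return cv2.undistortPoints(pts,K,np.array([k,0,0,0.])).reshape(-1,2)
def onplane(s,u,v,z):
    p=ray(s,np.atleast_1d(u),np.atleast_1d(v)); d=np.c_[p[:,0],-p[:,1],-np.ones(len(p))]@s["T"][:3,:3].T
    o=s["T"][:3,3]; return o+d*((z-o[2])/d[:,2])[:,None]
E
python3 - <<'E'
from h import *
import pickle
st=r.sense(); print(st)
D={}
for n in ("side","top"):
    s=r.snapshot(n); D[n]=s; cv2.imwrite(f"pics/{n}0.png",s["img"]); print(n,s["mtx"],s["k1"],s["T"],(s["range_z"]>0).mean())
pickle.dump(D,open("d0.pkl","wb"))
E
```

```text
{'time_s': 0.0, 'q': array([ 9.61676380e-01,  2.63506794e-01, -4.89458627e-02,  1.25938483e+00,
       -2.63983216e-05,  1.41546550e+00]), 'dq': array([ 2.37665171e-03, -1.29166404e-03,  8.70397196e-06, -1.84078350e-03,
        1.69557916e-04,  9.13298157e-04]), 'joint_efforts': array([-1.27350937e-03, -6.37620521e+01,  3.84566188e+01,  1.39238220e-02,
       -2.95104055e-04,  3.56068131e-05]), 'tcp_pos': array([0.23001774, 0.47163172, 0.23883017]), 'orientation': array([-3.14055994e+00, -1.34994472e-04,  2.68780348e+00]), 'wrist_force': array([-0.06876158,  1.1627147 ,  0.31531429]), 'ft_torque': array([-0.02700651, -0.05141505, -0.03326833]), 'gripper_force': 0.0, 'width': 0.9975274401834346}
side [[566.26528703   0.         316.9749508 ]
 [  0.         566.26528703 241.85608181]
 [  0.           0.           1.        ]] -0.036607052682138486 [[ 0.90681197  0.22305111 -0.35768736 -0.0067492 ]
 [-0.42146281  0.49548784 -0.7595136  -1.1097492 ]
 [ 0.00781938  0.83948794  0.54332205  0.89949757]
 [ 0.          0.          0.          1.        ]] 0.9958919270833333
top [[455.33791142   0.         318.77742142]
 [  0.         455.33791142 230.64669393]
 [  0.           0.           1.        ]] 0.015399582573284902 [[-0.02561028  0.99862283 -0.04578824  0.48641474]
 [-0.99960352 -0.02611777 -0.01051954  0.00201993]
 [-0.01170094  0.04550067  0.99889578  1.09592437]
 [ 0.          0.          0.          1.        ]] 0.99611328125
```

View pics/side0.png

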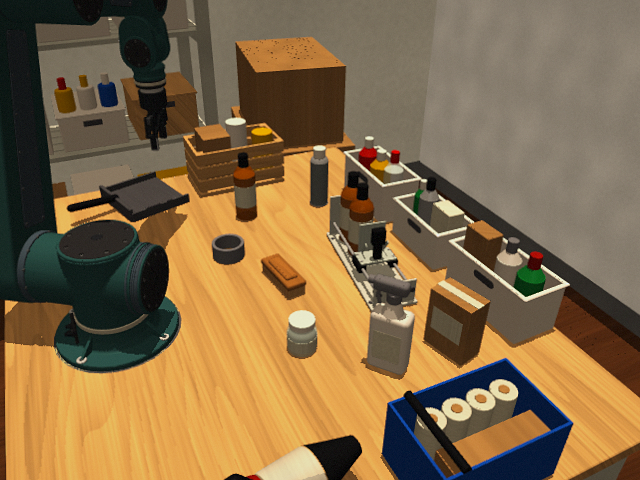

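View pics/top0.png

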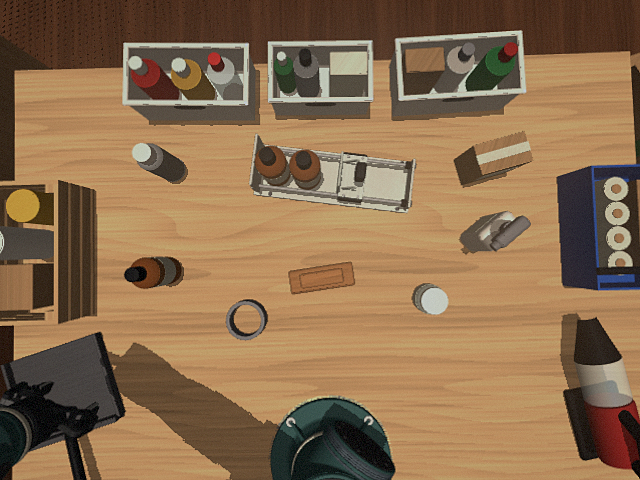

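```bash
cat > m.py <<'E'
from h import *
import pickle
D=pickle.load(open("d0.pkl","rb"))
for n in D:
    s=D[n]; P=world(s).reshape(-1,3); C=s["img"].reshape(-1,3).astype(int)
    # rack region
    def rect(m,name):
        q=P[m]
        if len(q)<5: print(name,len(q));return
        (c,wh,a)=cv2.minAreaRect(q[:,:2].astype(np.float32)); print(n,name,len(q),"c",np.round(c,4),"wh",np.round(wh,4),"a",round(a,2),"z",np.round(np.percentile(q[:,2],[5,50,95]),4))
    R=(P[:,0]>.5)&(P[:,0]<.75)&(P[:,1]>-.25)&(P[:,1]<.2)
    br=C.sum(1)
    sat=C.max(1)-C.min(1)
    for lo,hi in((.004,.02),(.045,.056),(.07,.08),(.118,.13),(.13,.142),(.146,.152),(.153,.16),(.2,.24)):
        m=R&(P[:,2]>lo)&(P[:,2]<hi); rect(m&(sat<40),f"{lo}-{hi} grey"); 
    # caps
    for nm,cx in (("end",(.05,.14)),("mid",(-.02,.05))):
        m=R&(P[:,2]>.217)&(P[:,2]<.24)&(P[:,1]>cx[0])&(P[:,1]<cx[1]); rect(m,"cap "+nm)
    m=(abs(P[:,0]-.4)<.08)&(abs(P[:,1]-.38)<.1)
    for lo,hi in ((.2,.23),(.18,.2),(.1,.14),(.02,.1)): rect(m&(P[:,2]>lo)&(P[:,2]<hi),f"loose {lo}")
    w=m&(P[:,2]>-.01)&(P[:,2]<.01); print("table z",np.median(P[w,2]))
    k=(P[:,0]>.25)&(P[:,0]<.85)&(abs(P[:,1])<.5)&(P[:,2]>.03)
    img=(k.reshape(480,640)*255).astype(np.uint8)
    N,L,st,ce=cv2.connectedComponentsWithStats(img)
    for i in range(1,N):
        if st[i,4]>150:
            q=P[(L==i).ravel()]; print(n,np.round(ce[i]),st[i,4],np.round(np.percentile(q,[2,98],axis=0),3).tolist())
E
python3 m.py
```

```text
side 0.004-0.02 grey 694 c [ 0.6556 -0.0292] wh [0.3686 0.125 ] a 81.66 z [0.0093 0.013  0.0173]
side 0.045-0.056 grey 307 c [ 0.6547 -0.0287] wh [0.3657 0.1127] a 82.15 z [0.0465 0.053  0.0555]
side 0.07-0.08 grey 223 c [ 0.6515 -0.025 ] wh [0.3624 0.1073] a 82.57 z [0.0702 0.0741 0.0793]
side 0.118-0.13 grey 228 c [0.6545 0.0323] wh [0.2494 0.0663] a 86.6 z [0.1186 0.1237 0.1286]
side 0.13-0.142 grey 164 c [0.6425 0.031 ] wh [0.0681 0.2533] a 10.09 z [0.1305 0.1356 0.1417]
side 0.146-0.152 grey 75 c [0.6442 0.013 ] wh [0.0684 0.2098] a 12.13 z [0.1463 0.149  0.1514]
side 0.153-0.16 grey 63 c [ 0.6466 -0.0796] wh [0.0218 0.0347] a 68.07 z [0.1536 0.1562 0.1586]
side 0.2-0.24 grey 249 c [0.6657 0.073 ] wh [0.1059 0.0318] a 79.75 z [0.201  0.2166 0.2245]
side cap end 61 c [0.6668 0.0895] wh [0.073  0.0292] a 71.45 z [0.2189 0.2221 0.2247]
side cap mid 62 c [0.662  0.0354] wh [0.0304 0.0263] a 85.09 z [0.2174 0.2227 0.2248]
side loose 0.2 60 c [0.4473 0.3762] wh [0.0291 0.0324] a 10.31 z [0.2005 0.2096 0.2136]
side loose 0.18 65 c [0.4489 0.369 ] wh [0.0215 0.0304] a 86.79 z [0.1814 0.
[... 2132 characters left out ...]
0.849, 0.421, 0.147]]
top [320. 102.] 1545 [[0.813, -0.109, 0.033], [0.846, 0.114, 0.117]]
top [495. 157.] 2370 [[0.64, -0.428, 0.04], [0.717, -0.316, 0.154]]
top [318. 172.] 4791 [[0.594, -0.198, 0.044], [0.722, 0.152, 0.223]]
top [156. 160.] 1178 [[0.666, 0.335, 0.036], [0.717, 0.38, 0.196]]
top [495. 231.] 1779 [[0.483, -0.386, 0.04], [0.557, -0.32, 0.23]]
top [152. 272.] 1332 [[0.423, 0.345, 0.038], [0.483, 0.391, 0.212]]
top [321. 277.] 1533 [[0.397, -0.06, 0.036], [0.457, 0.082, 0.052]]
top [430. 299.] 817 [[0.345, -0.262, 0.036], [0.405, -0.203, 0.089]]
top [245. 320.] 514 [[0.293, 0.145, 0.032], [0.377, 0.23, 0.049]]
top [ 22. 413.] 1271 [[0.251, 0.434, 0.315], [0.273, 0.492, 0.472]]
```

```bash
cat > plan.py <<'E'
import sys
from h import *
from scipy.spatial.transform import Rotation as Ro
def plan(pos,yaw,n):
    st=r.sense(); R=Ro.from_euler("xyz",st["orientation"]); p=np.array(st["tcp_pos"])
    G=Ro.from_euler("xyz",[np.pi,0,yaw]); d=(R.inv()*G).as_rotvec()
    dp=(np.array(pos)-p)/n
    print("t",st["time_s"],"at",p.round(4),st["orientation"].round(4),"step mm",np.linalg.norm(dp)*1e3,"deg",np.degrees(np.linalg.norm(d))/n)
    for i in range(n):
        print(np.r_[R.inv().apply(dp)/.2,d/n/np.pi].round(4).tolist()); R=R*Ro.from_rotvec(d/n)
if __name__=="__main__":
    a=list(map(float,sys.argv[1:])); plan(a[:3],a[3],int(a[4]))
E
python3 plan.py 0.645 -0.08 0.36 1.422 18
```

```text
t 0.1 at [0.23   0.4717 0.2389] [-3.1407e+00 -1.0000e-04  2.6878e+00] step mm 38.936378318351785 deg 4.029039436160039
[-0.1708, -0.0872, -0.0336, -0.0, 0.0, 0.0224]
[-0.1765, -0.075, -0.0336, -0.0, 0.0, 0.0224]
[-0.1813, -0.0624, -0.0336, -0.0, 0.0, 0.0224]
[-0.1853, -0.0495, -0.0336, -0.0, 0.0, 0.0224]
[-0.1883, -0.0364, -0.0336, -0.0, 0.0, 0.0224]
[-0.1904, -0.0231, -0.0336, -0.0, 0.0, 0.0224]
[-0.1915, -0.0096, -0.0336, -0.0, 0.0, 0.0224]
[-0.1917, 0.0039, -0.0336, -0.0, 0.0, 0.0224]
[-0.191, 0.0173, -0.0336, -0.0, 0.0, 0.0224]
[-0.1893, 0.0307, -0.0336, -0.0, 0.0, 0.0224]
[-0.1867, 0.0439, -0.0336, -0.0, 0.0, 0.0224]
[-0.1831, 0.0569, -0.0336, -0.0, 0.0, 0.0224]
[-0.1787, 0.0697, -0.0337, -0.0, 0.0, 0.0224]
[-0.1733, 0.082, -0.0337, -0.0, 0.0, 0.0224]
[-0.1671, 0.094, -0.0337, -0.0, 0.0, 0.0224]
[-0.1601, 0.1055, -0.0337, -0.0, 0.0, 0.0224]
[-0.1523, 0.1165, -0.0337, -0.0, 0.0, 0.0224]
[-0.1437, 0.1269, -0.0336, -0.0, 0.0, 0.0224]
```

carry_out --series '[[[-0.17,-0.09,-0.1,0,0,0.0224],[-0.175,-0.075,-0.1,0,0,0.0224],[-0.18,-0.06,-0.1,0,0,0.0224],[-0.185,-0.05,-0.1,0,0,0.0224],[-0.19,-0.035,-0.1,0,0,0.0224],[-0.19,-0.02,-0.1,0,0,0.0224],[-0.19,-0.01,0,0,0,0.0224],[-0.19,0.005,0,0,0,0.0224],[-0.19,0.02,0,0,0,0.0224],[-0.19,0.03,0,0,0,0.0224]]]' --fingers 0

```text
time_s: 1.1
tcp_pos: [0.4615, 0.1654, 0.3591]
orientation: [-3.141, -0.0, 1.981]
wrist_force: [-0.6, 0.0, 0.4]
width: 0.999
gripper_force: 0.0
```

carry_out --series '[[[-0.185,0.045,0,0,0,0.0224],[-0.185,0.055,0,0,0,0.0224],[-0.18,0.07,0,0,0,0.0224],[-0.175,0.08,0,0,0,0.0224],[-0.165,0.095,0,0,0,0.0224],[-0.16,0.105,0,0,0,0.0224],[-0.15,0.115,0,0,0,0.0224],[-0.145,0.125,0,0,0,0.0224],[0,0,0,0,0,0],[0,0,0,0,0,0]]]'

```text
time_s: 2.1
tcp_pos: [0.6443, -0.0791, 0.3583]
orientation: [-3.14, -0.0, 1.42]
wrist_force: [-0.3, 0.6, -0.4]
width: 1.0
gripper_force: 0.0
```

```bash
python3 - <<'E'
from h import *
import pickle
st=r.sense(); s=r.snapshot("wrist"); print(st["time_s"],st["tcp_pos"],st["orientation"],st["q"]); 
s["st"]=st; pickle.dump(s,open("w1.pkl","wb")); cv2.imwrite("pics/w1.png",s["img"]); print(s["tool_from_camera"],s["mtx"],s["k1"])
E
```

```text
2.1 [ 0.64427536 -0.07909172  0.35829516] [-3.14015654e+00 -2.62126197e-04  1.42048693e+00] [-2.47624436e-01  5.18472559e-01  6.82579259e-01  1.73635782e+00
  1.21350413e-04  1.47348101e+00]
[[ 1.47145551e-04  9.49039822e-01  3.15156142e-01  7.95596962e-02]
 [ 9.99999765e-01 -3.50733369e-04  5.89277481e-04  9.77367209e-05]
 [ 6.69783571e-04  3.15155982e-01 -9.49039651e-01 -1.35126219e-01]
 [ 0.00000000e+00  0.00000000e+00  0.00000000e+00  1.00000000e+00]] [[353.5731292    0.         317.21263305]
 [  0.         353.5731292  240.70517691]
 [  0.           0.           1.        ]] -0.009469784319235702
```

View pics/w1.png

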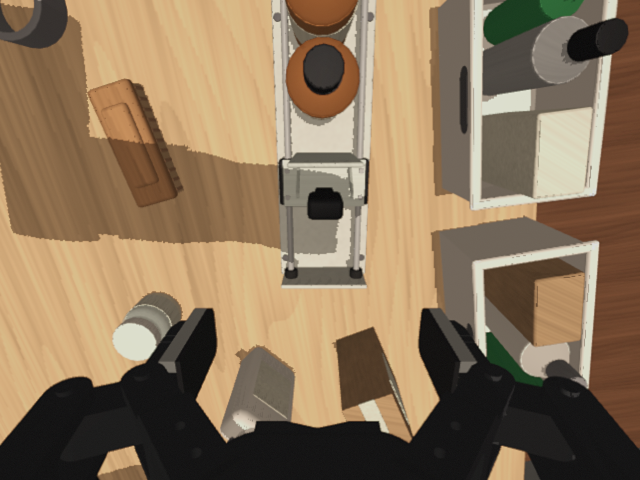

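```bash
cat > wr.py <<'E'
from h import *
from scipy.spatial.transform import Rotation as Ro
def wcloud(s):
    st=s["st"]; B=np.eye(4); B[:3,:3]=Ro.from_euler("xyz",st["orientation"]).as_matrix(); B[:3,3]=st["tcp_pos"]
    s["T"]=B@s["tool_from_camera"]; return world(s)
def shot(name):
    st=r.sense(); s=r.snapshot("wrist"); s["st"]=st; cv2.imwrite(f"pics/{name}.png",s["img"]); return s,wcloud(s)
def rect(q,name):
    if len(q)<8: return print(name,len(q))
    c,wh,a=cv2.minAreaRect(q[:,:2].astype(np.float32)); print(name,len(q),"c",np.round(c,4),"wh",np.round(wh,4),"a",round(a,2),"z",np.round(np.percentile(q[:,2],[5,50,95]),4))
E
python3 - <<'E'
from wr import *
import pickle
s=pickle.load(open("w1.pkl","rb")); P=wcloud(s); C=s["img"].astype(int); V=C.max(2); S=V-C.min(2)
v,u=np.mgrid[0:480,0:640]
box=lambda a,b,c,d:(u>=a)&(u<=b)&(v>=c)&(v<=d)
Z=P[...,2]
rect(P[box(300,350,180,225)&(Z>.153)&(Z<.16)],"grip top")
rect(P[box(275,372,150,175)&(Z>.145)&(Z<.153)],"plate top")
rect(P[box(275,375,260,292)&(Z>.066)&(Z<.08)],"tail top")
rect(P[box(300,348,40,95)&(Z>.215)],"mid cap")
for nm,b in(("L",(282,298,215,275)),("R",(348,366,215,275)),("L2",(270,290,30,140)),("R2",(355,378,30,140))):
    m=box(*b)&(Z>.046)&(Z<.056); q=P[m][:,:2].astype(np.float32)
    if len(q)>10: print(nm,len(q),cv2.fitLine(q,cv2.DIST_L2,0,.01,.01).ravel(), "z",np.median(P[m][:,2]))
rect(P[box(260,385,230,300)&(Z>.008)&(Z<.016)&(S<40)],"base")
t=P[box(400,430,100,230)];print("table z",np.median(t[...,2]))
E
```

```text
grip top 706 c [ 0.6515 -0.0802] wh [0.0214 0.0354] a 81.72 z [0.1537 0.156  0.1575]
plate top 400 c [ 0.6575 -0.0385] wh [0.0051 0.0731] a 81.46 z [0.1472 0.149  0.1505]
tail top 609 c [ 0.6339 -0.2   ] wh [0.0072 0.1113] a 81.64 z [0.0669 0.0754 0.0774]
mid cap 1544 c [0.6597 0.0281] wh [0.0495 0.0293] a 52.85 z [0.221  0.2225 0.2238]
L 366 [ 0.14423144  0.989544    0.5977525  -0.14564359] z 0.05398836862644982
R 360 [ 0.14811048  0.9889708   0.6842244  -0.15823343] z 0.05374714776762979
L2 676 [0.14387377 0.98959607 0.62567174 0.04549476] z 0.05377165248453708
R2 747 [0.14818592 0.9889595  0.7127807  0.03354069] z 0.05375695108339901
base 2701 c [ 0.6372 -0.1758] wh [0.0671 0.123 ] a 81.89 z [0.0112 0.0126 0.0142]
table z 0.00039200875112543887
```

```bash
python3 plan.py 0.6515 -0.0802 0.127 1.424 7
```

```text
t 2.15 at [ 0.6439 -0.0783  0.359 ] [-3.1409e+00 -2.0000e-04  1.4215e+00] step mm 33.155727329817026 deg 0.021195680370048164
[-0.0006, 0.0057, 0.1657, -0.0, -0.0, -0.0001]
[-0.0006, 0.0057, 0.1657, -0.0, -0.0, -0.0001]
[-0.0005, 0.0057, 0.1657, -0.0, -0.0, -0.0001]
[-0.0005, 0.0057, 0.1657, -0.0, -0.0, -0.0001]
[-0.0005, 0.0056, 0.1657, -0.0, -0.0, -0.0001]
[-0.0005, 0.0056, 0.1657, -0.0, -0.0, -0.0001]
[-0.0005, 0.0056, 0.1657, -0.0, -0.0, -0.0001]
```

carry_out --series '[[[-0.002,0.02,0.166,0,0,-0.0007],[-0.002,0.02,0.166,0,0,0],[0,0,0.166,0,0,0],[0,0,0.166,0,0,0],[0,0,0.166,0,0,0],[0,0,0.166,0,0,0],[0,0,0.166,0,0,0],[0,0,0,0,0,0]]]'

```text
time_s: 2.95
tcp_pos: [0.6492, -0.0788, 0.1238]
orientation: [-3.136, -0.001, 1.425]
wrist_force: [0.1, 0.0, 0.5]
width: 0.998
gripper_force: 0.0
```

carry_out --series '[[[0,0,0,0,0,0],[0,0,0,0,0,0],[0,0,0,0,0,0],[0,0,0,0,0,0],[0,0,0,0,0,0],[0,0,0,0,0,0],[0,0,0,0,0,0],[0,0,0,0,0,0]]]' --fingers 1

```text
time_s: 3.75
tcp_pos: [0.6516, -0.0804, 0.1286]
orientation: [3.141, 0.0, 1.423]
wrist_force: [-8.0, 1.1, 12.8]
width: 0.413
gripper_force: 61.1
```

carry_out --series '[[[-0.03,0,0,0,0,0],[-0.05,0,0,0,0,0],[-0.05,0,0,0,0,0],[-0.05,0,0,0,0,0],[-0.05,0,0,0,0,0],[-0.05,0,0,0,0,0],[-0.05,0,0,0,0,0],[-0.05,0,0,0,0,0],[-0.04,0,0,0,0,0],[0,0,0,0,0,0]]]'

```text
time_s: 4.75
tcp_pos: [0.6391, -0.1646, 0.1286]
orientation: [3.141, 0.001, 1.423]
wrist_force: [-9.0, -1.3, 11.9]
width: 0.412
gripper_force: 61.1
```

carry_out --series '[[[-0.01,0,0,0,0,0],[-0.01,0,0,0,0,0],[-0.005,0,0,0,0,0],[0,0,0,0,0,0],[0,0,0,0,0,0]]]'

```text
time_s: 5.25
tcp_pos: [0.6385, -0.1686, 0.1286]
orientation: [3.141, 0.0, 1.423]
wrist_force: [-7.7, 1.1, 12.3]
width: 0.415
gripper_force: 61.1
```

carry_out --series '[[[-0.01,0,0,0,0,0],[-0.01,0,0,0,0,0],[0,0,0,0,0,0],[0,0,0,0,0,0]]]'

```text
time_s: 5.65
tcp_pos: [0.6384, -0.1688, 0.1285]
orientation: [3.14, -0.006, 1.426]
wrist_force: [-1.9, 28.4, 15.3]
width: 0.413
gripper_force: 61.3
```

carry_out --series '[[[0.015,0,0,0,0,0],[0,0,0,0,0,0],[0,0,0,0,0,0]]]'

```text
time_s: 5.95
tcp_pos: [0.6385, -0.1686, 0.1286]
orientation: [3.141, -0.001, 1.424]
wrist_force: [-6.3, 8.5, 12.6]
width: 0.416
gripper_force: 61.1
```

carry_out --series '[[[0,0,0,0,0,0],[0,0,0,0,0,0],[0,0,0,0,0,0],[0,0,0,0,0,0],[0,0,0,0,0,0],[0,0,-0.1,0,0,0],[0,0,-0.2,0,0,0],[0,0,-0.24,0,0,0],[0,0,-0.24,0,0,0],[0,0,-0.24,0,0,0]]]' --fingers 0

```text
time_s: 6.95
tcp_pos: [0.638, -0.1693, 0.3331]
orientation: [3.141, 0.0, 1.423]
wrist_force: [1.1, -1.5, 0.5]
width: 1.001
gripper_force: 0.0
```

```bash
python3 plan.py 0.47 0.27 0.36 1.6 12; python3 - <<'E'
from h import *
print(r.sense()["q"])
E
```

```text
t 6.95 at [ 0.638  -0.1693  0.3331] [3.1411e+00 1.0000e-04 1.4233e+00] step mm 39.26267335373101 deg 0.8437883573070936
[0.1708, -0.0962, -0.0113, 0.0, 0.0, -0.0047]
[0.1722, -0.0936, -0.0113, 0.0, 0.0, -0.0047]
[0.1735, -0.0911, -0.0113, 0.0, 0.0, -0.0047]
[0.1749, -0.0885, -0.0113, 0.0, 0.0, -0.0047]
[0.1761, -0.0859, -0.0113, 0.0, 0.0, -0.0047]
[0.1774, -0.0833, -0.0113, 0.0, 0.0, -0.0047]
[0.1786, -0.0807, -0.0113, 0.0, 0.0, -0.0047]
[0.1798, -0.0781, -0.0112, 0.0, 0.0, -0.0047]
[0.1809, -0.0754, -0.0112, 0.0, 0.0, -0.0047]
[0.182, -0.0727, -0.0112, 0.0, 0.0, -0.0047]
[0.183, -0.0701, -0.0112, 0.0, 0.0, -0.0047]
[0.1841, -0.0674, -0.0112, 0.0, 0.0, -0.0047]
[-3.82735226e-01  5.26395009e-01  6.26783083e-01  1.67069475e+00
 -2.81591905e-05  1.33557936e+00]
```

carry_out --series '[[[0.178,-0.098,-0.03,0,0,0],[0.178,-0.098,-0.03,0,0,0],[0.178,-0.098,-0.03,0,0,0],[0.178,-0.098,-0.03,0,0,0],[0.178,-0.098,0,0,0,0],[0.178,-0.098,0,0,0,0],[0.178,-0.098,0,0,0,0],[0.178,-0.098,0,0,0,0],[0.178,-0.098,0,0,0,0],[0.178,-0.098,0,0,0,0]]]'

```text
time_s: 7.95
tcp_pos: [0.4962, 0.2128, 0.355]
orientation: [3.141, -0.0, 1.423]
wrist_force: [-0.2, 0.2, 0.4]
width: 0.999
gripper_force: 0.0
```

carry_out --series '[[[0.178,-0.098,0,0,0,0],[0.178,-0.098,0,0,0,0],[0.178,-0.098,0,0,0,0],[0.178,-0.098,0,0,0,0],[0,0,0,0,0,0],[0,0,0,0,0,0],[0,0,0,0,0,0]]]'

```text
time_s: 8.65
tcp_pos: [0.4407, 0.3632, 0.3549]
orientation: [3.141, 0.0, 1.423]
wrist_force: [0.2, 0.1, 0.5]
width: 1.0
gripper_force: 0.0
```

```bash
cat > lb.py <<'E'
from wr import *
import sys
s,P=shot(sys.argv[1]); st=s["st"]; print(st["time_s"],st["tcp_pos"],st["orientation"])
X,Y,Z=P[...,0],P[...,1],P[...,2]
m=(abs(X-.45)<.1)&(abs(Y-.37)<.1)
for lo,hi in((.204,.216),(.175,.2),(.13,.15),(.02,.12)): rect(P[m&(Z>lo)&(Z<hi)],lo)
# cap silhouette at plane z=.21
V=s["img"].max(2); q=np.argwhere(m&(Z>.204)&(Z<.216)); 
if len(q): print("px",q.mean(0)[::-1])
E
python3 lb.py w2
```

```text
8.65 [0.44071859 0.36315156 0.35490525] [3.14146489e+00 1.98455856e-04 1.42278489e+00]
0.204 1033 c [0.4498 0.3772] wh [0.029  0.0287] a 39.83 z [0.2088 0.2104 0.2115]
0.175 205 c [0.4504 0.3849] wh [0.015  0.0307] a 86.18 z [0.1756 0.1825 0.198 ]
0.13 367 c [0.4498 0.3785] wh [0.0623 0.0653] a 89.74 z [0.1352 0.1448 0.1495]
0.02 292 c [0.45   0.3991] wh [0.0221 0.0626] a 89.1 z [0.0271 0.0921 0.1167]
px [325.69796709 206.53533398]
```

carry_out --series '[[[0.038,0.017,0.1,0,0,0],[0.038,0.018,0.2,0,0,0],[0,0,0.2,0,0,0],[0,0,0.2,0,0,0],[0,0,0.1,0,0,0],[0,0,0.05,0,0,0],[0,0,0,0,0,0],[0,0,0,0,0,0]]]'

```text
time_s: 9.5
tcp_pos: [0.4503, 0.3777, 0.1861]
orientation: [3.14, -0.001, 1.423]
wrist_force: [0.4, 0.0, 0.6]
width: 0.998
gripper_force: 0.0
```

carry_out --series '[[[0,0,0,0,0,0],[0,0,0,0,0,0],[0,0,0,0,0,0],[0,0,0,0,0,0],[0,0,0,0,0,0],[0,0,0,0,0,0],[0,0,0,0,0,0],[0,0,0,0,0,0]]]' --fingers 1

```text
time_s: 10.3
tcp_pos: [0.4497, 0.3779, 0.1854]
orientation: [3.141, -0.0, 1.423]
wrist_force: [-0.4, -1.1, 5.7]
width: 0.339
gripper_force: 59.3
```

carry_out --series '[[[0,0,-0.05,0,0,0],[0,0,-0.1,0,0,0],[0,0,-0.15,0,0,0],[0,0,-0.15,0,0,0],[0,0,-0.1,0,0,0],[0,0,0,0,0,0]]]'

```text
time_s: 10.9
tcp_pos: [0.4502, 0.3783, 0.2975]
orientation: [3.139, -0.003, 1.423]
wrist_force: [0.4, 0.7, -3.5]
width: 0.336
gripper_force: 59.8
```

carry_out --series '[[[-0.09,0.025,0,0,0,0],[-0.14,0.04,0,0,0,0],[-0.18,0.05,0,0,0,0],[-0.18,0.05,0,0,0,0],[-0.18,0.05,0,0,0,0],[-0.18,0.05,0,0,0,0],[-0.18,0.05,0,0,0,0],[-0.18,0.05,0,0,0,0],[-0.18,0.05,0,0,0,0],[-0.18,0.05,0,0,0,0]]]'

```text
time_s: 11.9
tcp_pos: [0.4915, 0.0318, 0.2937]
orientation: [-3.14, 0.0, 1.423]
wrist_force: [0.7, -0.1, -3.0]
width: 0.336
gripper_force: 59.8
```

carry_out --series '[[[-0.14,0.04,0,0,0,0],[-0.09,0.025,0,0,0,0],[0,0,0,0,0,0],[0,0,0,0,0,0]]]'

```text
time_s: 12.3
tcp_pos: [0.4978, -0.014, 0.2939]
orientation: [-3.14, -0.0, 1.422]
wrist_force: [-0.7, 0.3, -3.1]
width: 0.332
gripper_force: 59.8
```

```bash
python3 plan.py .6563 -.0479 .290 1.424 1 ; python3 - <<'E'
from wr import *
s,P=shot("w3")
print(r.sense())
E
```

```text
t 12.3 at [ 0.4978 -0.014   0.2939] [-3.1399e+00 -2.0000e-04  1.4222e+00] step mm 162.09767042949514 deg 0.1438914738779697
[-0.0504, 0.8087, 0.0181, -0.0006, -0.0001, -0.0006]
{'time_s': 12.35, 'q': array([-1.90901171e-01,  2.06569613e-01,  2.26061096e-02,  1.38814485e+00,
        1.60910880e-04,  1.52761979e+00]), 'dq': array([ 0.0154826 , -0.00357096,  0.00914571,  0.00365144, -0.00163385,
        0.00072645]), 'joint_efforts': array([-1.54328194e+00, -5.98650956e+01,  4.00401056e+01, -7.17790215e-02,
       -5.18566940e-02, -3.81253241e-02]), 'tcp_pos': array([ 0.49794524, -0.01348228,  0.29415399]), 'orientation': array([-3.14028880e+00, -2.17391837e-04,  1.42307145e+00]), 'wrist_force': array([-0.62840042,  0.16814815, -3.35918765]), 'ft_torque': array([-0.01049136,  0.0006014 , -0.03444561]), 'gripper_force': 59.77095186710358, 'width': 0.3363780795641421}
```

View pics/w3.png

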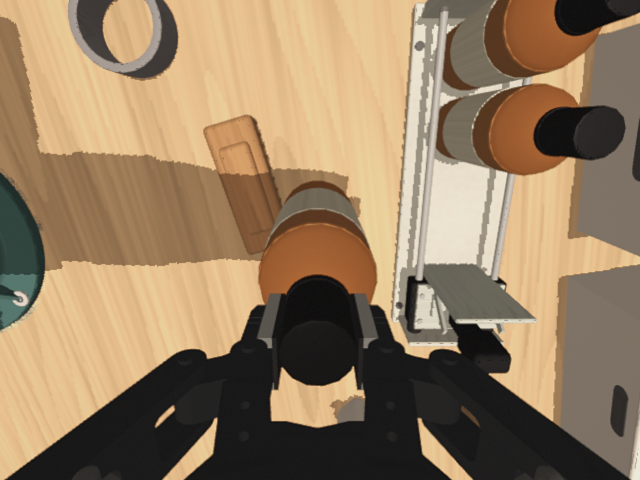

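carry_out --series '[[[-0.01,0.06,0,0,0,0],[-0.01,0.1,0,0,0,0],[-0.01,0.15,0,0,0,0],[-0.01,0.15,0,0,0,0],[-0.01,0.15,0,0,0,0],[0,0.12,0,0,0,0],[0,0.08,0,0,0,0],[0,0,0,0,0,0],[0,0,0,0,0,0]]]'

```text
time_s: 13.25
tcp_pos: [0.6575, -0.0468, 0.2942]
orientation: [-3.141, -0.0, 1.424]
wrist_force: [-0.1, 0.3, -2.7]
width: 0.332
gripper_force: 60.2
```

```bash
python3 - <<'E'
from wr import *
s,P=shot("w4"); print(s["st"]["tcp_pos"],s["st"]["orientation"])
o=np.array([.6575,-.040]);ey=np.array([.146,.9893]);ex=np.array([.9893,-.146])
d=P[...,:2]-o; Y=d@ey; X=d@ex; Z=P[...,2]
m=(abs(X)<.04)&(Y>.035)&(Y<.2)
c=m&(Z>.218)&(Z<.226); q=P[c]; 
for lo,hi in((.04,.112),(.112,.18)):
    k=c&(Y>lo)&(Y<hi); print(k.sum(), X[k].min() if k.any() else 0, X[k].max() if k.any() else 0,Y[k].min() if k.any() else 0,Y[k].max() if k.any() else 0)
k=m&(Z>.1)&(Z<.15); print("body near edge",k.sum(),np.percentile(Y[k],[1,5]) if k.any() else 0)
k=(abs(X)<.034)&(Z>.146)&(Z<.152)&(Y<-.03)&(Y>-.13); print("plate", k.sum(), np.median(Y[k]) if k.any() else 0)
for sg in(-1,1):
    k=(abs(X-sg*.044)<.01)&(Z>.05)&(Z<.056)&(Y>-.08)&(Y<.03); print("rod",k.sum(),np.median(X[k]) if k.any() else 0)
E
python3 plan.py .6563 -.0479 .290 1.424 1
```

```text
[ 0.65753835 -0.04680734  0.29416037] [-3.14069456e+00 -4.81145948e-05  1.42419035e+00]
2324 -0.01705773530246748 0.011464732217803824 0.06215758919621382 0.09176514912712302
0 0 0 0 0
body near edge 740 [0.11531512 0.11555377]
plate 0 0
rod 367 -0.04377648801710782
rod 352 0.04396978699577184
t 13.3 at [ 0.6571 -0.0468  0.2946] [-3.1411 -0.      1.4241] step mm 4.832701519078506 deg 0.027276760021683367
[-0.0059, -0.0034, 0.0232, -0.0002, -0.0, 0.0]
```

View pics/w4.png

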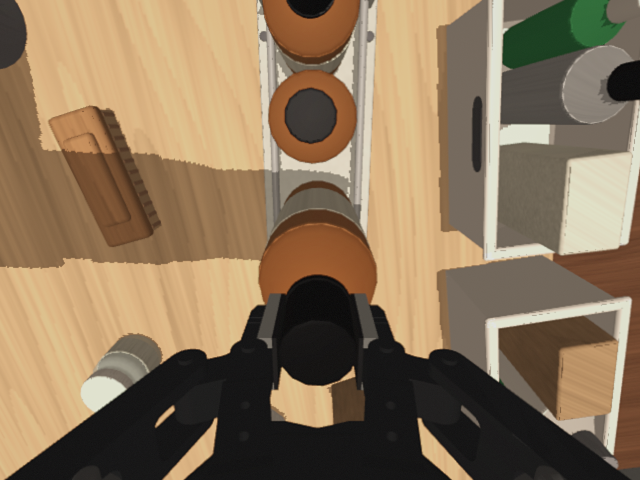

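carry_out --series '[[[0,0,0.08,0,0,0],[0,0,0.12,0,0,0],[0,0,0.12,0,0,0],[0,0,0.08,0,0,0],[0,0,0.04,0,0,0],[0,0,0.015,0,0,0],[0,0,0,0,0,0],[0,0,0,0,0,0]]]'

```text
time_s: 14.1
tcp_pos: [0.6576, -0.0474, 0.2049]
orientation: [3.14, 0.0, 1.423]
wrist_force: [0.0, 0.3, -2.7]
width: 0.335
gripper_force: 60.1
```

Bottom ≈ 19 mm; 7.5 mm left. Step down to contact.

carry_out --series '[[[0,0,0.015,0,0,0],[0,0,0.01,0,0,0],[0,0,0.005,0,0,0],[0,0,0,0,0,0],[0,0,0,0,0,0]]]'

```text
time_s: 14.6
tcp_pos: [0.6574, -0.0474, 0.1979]
orientation: [3.142, 0.0, 1.423]
wrist_force: [0.4, -0.1, -2.9]
width: 0.333
gripper_force: 60.1
```

carry_out --series '[[[0,0,0.003,0,0,0],[0,0,0.003,0,0,0],[0,0,0,0,0,0],[0,0,0,0,0,0]]]'

```text
time_s: 15.0
tcp_pos: [0.6575, -0.0474, 0.1974]
orientation: [3.14, 0.0, 1.423]
wrist_force: [-0.7, -0.1, 6.0]
width: 0.33
gripper_force: 61.1
```

carry_out --series '[[[0,0,0,0,0,0],[0,0,0,0,0,0],[0,0,0,0,0,0],[0,0,0,0,0,0],[0,0,0,0,0,0],[0,0,0,0,0,0],[0,0,0,0,0,0],[0,0,0,0,0,0]]]' --fingers 0

```text
time_s: 15.8
tcp_pos: [0.6573, -0.0474, 0.1967]
orientation: [-3.142, 0.0, 1.423]
wrist_force: [0.1, 1.0, 0.9]
width: 0.999
gripper_force: 0.0
```

carry_out --series '[[[0,0,-0.05,0,0,0],[0,0,-0.1,0,0,0],[0,0,-0.15,0,0,0],[0,0,-0.15,0,0,0],[0,0,-0.1,0,0,0],[-0.1,0,-0.1,0,0,0],[-0.15,0,0,0,0,0],[-0.15,0,0,0,0,0],[-0.1,0,0,0,0,0],[0,0,0,0,0,0]]]'

```text
time_s: 16.8
tcp_pos: [0.6422, -0.1485, 0.3272]
orientation: [3.141, 0.0, 1.421]
wrist_force: [0.4, -0.2, -0.6]
width: 1.0
gripper_force: 0.0
```

```bash
cat > row.py <<'E'
from wr import *
import sys
s,P=shot(sys.argv[1]); print(s["st"]["time_s"],s["st"]["tcp_pos"],s["st"]["orientation"])
o=np.array([.6575,-.040]);ey=np.array([.146,.9893]);ex=np.array([.9893,-.146])
d=P[...,:2]-o; Y=d@ey; X=d@ex; Z=P[...,2]
c=(abs(X)<.04)&(Z>.217)&(Z<.227)&(Y>-.06)&(Y<.19)
N,L,st,ce=cv2.connectedComponentsWithStats(c.astype(np.uint8))
for i in range(1,N):
    k=L==i
    if st[i,4]>60: print("cap",st[i,4],"X",X[k].min().round(4),X[k].max().round(4),"Y",Y[k].min().round(4),Y[k].max().round(4),"z",np.median(Z[k]),ce[i].round())
k=(abs(X)<.034)&(Z>.146)&(Z<.152)&(Y<.05)&(Y>-.15)
if k.any(): print("plate/bottle z.149", k.sum(), np.percentile(Y[k],[2,50,98]))
k=(abs(X)<.025)&(Z>.153)&(Z<.159)&(Y<.0)&(Y>-.17); rect(P[k],"grip")
E
python3 row.py w5; python3 plan.py .6384 -.1688 .290 1.424 1
```

```text
16.8 [ 0.64219771 -0.14851985  0.32719482] [3.14128767e+00 4.44863239e-04 1.42076480e+00]
cap 1823 X -0.0131 0.0161 Y -0.0231 0.0056 z 0.22241829032759886 [318.  87.]
plate/bottle z.149 616 [-0.12057971 -0.08667794  0.04817142]
grip 902 c [ 0.6414 -0.1228] wh [0.1109 0.0493] a 77.73 z [0.1539 0.156  0.1577]
t 16.85 at [ 0.6424 -0.1471  0.3272] [ 3.1412 -0.      1.4216] step mm 43.257724585829486 deg 0.13839454635022697
[-0.1103, -0.0039, 0.186, 0.0001, -0.0, -0.0008]
```

View pics/w5.png

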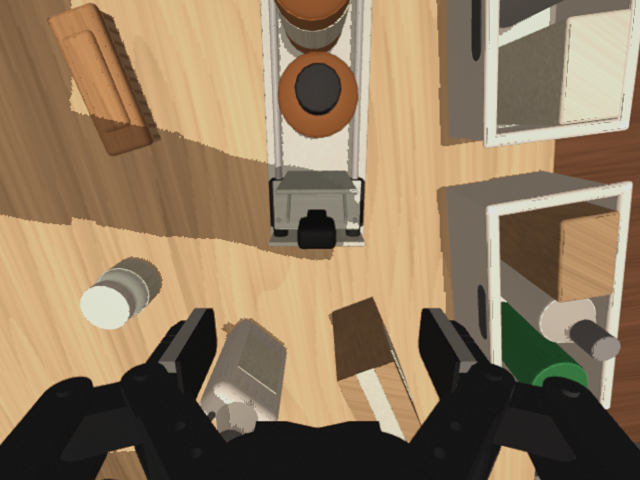

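carry_out --series '[[[-0.055,-0.002,0,0,0,-0.0008],[-0.055,-0.002,0.1,0,0,0],[0,0,0.19,0,0,0],[0,0,0.2,0,0,0],[0,0,0.2,0,0,0],[0,0,0.2,0,0,0],[0,0,0.1,0,0,0],[0,0,0,0,0,0],[0,0,0,0,0,0]]]'

```text
time_s: 17.75
tcp_pos: [0.639, -0.1677, 0.1297]
orientation: [3.141, 0.0, 1.426]
wrist_force: [-0.6, -0.5, 0.5]
width: 0.998
gripper_force: 0.0
```

carry_out --series '[[[0,0,0,0,0,0],[0,0,0,0,0,0],[0,0,0,0,0,0],[0,0,0,0,0,0],[0,0,0,0,0,0],[0,0,0,0,0,0],[0,0,0,0,0,0],[0,0,0,0,0,0]]]' --fingers 1

```text
time_s: 18.55
tcp_pos: [0.6385, -0.168, 0.1295]
orientation: [3.141, 0.0, 1.426]
wrist_force: [-4.5, 1.5, 7.7]
width: 0.415
gripper_force: 60.7
```

carry_out --series '[[[0.02,0,0,0,0,0],[0.035,0,0,0,0,0],[0.035,0,0,0,0,0],[0.035,0,0,0,0,0],[0.035,0,0,0,0,0],[0.02,0,0,0,0,0],[0.01,0,0,0,0,0],[0.01,0,0,0,0,0],[0.01,0,0,0,0,0],[0.01,0,0,0,0,0]]]'

```text
time_s: 19.55
tcp_pos: [0.6449, -0.1248, 0.1296]
orientation: [3.141, 0.001, 1.425]
wrist_force: [-5.0, -4.1, 7.4]
width: 0.415
gripper_force: 60.7
```

carry_out --series '[[[0.01,0,0,0,0,0],[0.01,0,0,0,0,0],[0.01,0,0,0,0,0],[0.01,0,0,0,0,0],[0.01,0,0,0,0,0],[0.01,0,0,0,0,0],[0.01,0,0,0,0,0],[0,0,0,0,0,0]]]'

```text
time_s: 20.35
tcp_pos: [0.647, -0.1108, 0.1296]
orientation: [3.141, 0.001, 1.426]
wrist_force: [-3.9, -2.3, 7.4]
width: 0.41
gripper_force: 60.7
```

carry_out --series '[[[0.01,0,0,0,0,0],[0.01,0,0,0,0,0],[0.01,0,0,0,0,0],[0.008,0,0,0,0,0],[0.006,0,0,0,0,0],[0.006,0,0,0,0,0],[0,0,0,0,0,0]]]'

```text
time_s: 21.05
tcp_pos: [0.6484, -0.1013, 0.1296]
orientation: [3.141, 0.002, 1.425]
wrist_force: [-3.9, -3.6, 7.5]
width: 0.412
gripper_force: 60.7
```

```bash
python3 row.py w6; python3 - <<'E'
from h import *
s=r.snapshot("side"); cv2.imwrite("pics/side6.png",cv2.resize(s["img"][150:330,290:450],None,fx=3.3,fy=3.3,interpolation=cv2.INTER_CUBIC))
E
```

```text
21.05 [ 0.64839171 -0.10132526  0.12960046] [3.14089071e+00 1.50837537e-03 1.42529068e+00]
cap 230 X -0.0208 -0.0085 Y -0.0444 -0.042 z 0.21745997652418061 [238. 477.]
cap 244 X 0.0086 0.0207 Y -0.0443 -0.0418 z 0.2174392472744124 [397. 477.]
plate/bottle z.149 2531 [-0.05659295 -0.05143898  0.04953295]
grip 5081 c [ 0.6486 -0.102 ] wh [0.0234 0.0489] a 82.67 z [0.1536 0.1561 0.1575]
```

View pics/side6.png

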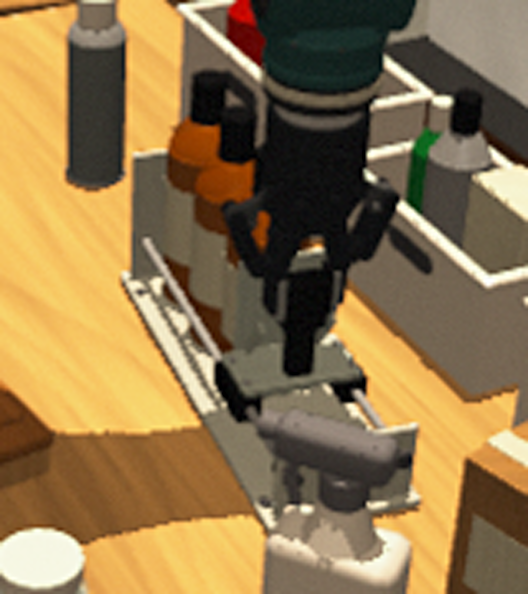

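carry_out --series '[[[0.005,0,0,0,0,0],[0.005,0,0,0,0,0],[0.005,0,0,0,0,0],[0,0,0,0,0,0]]]'

```text
time_s: 21.55
tcp_pos: [0.6488, -0.0985, 0.1296]
orientation: [3.141, 0.002, 1.425]
wrist_force: [-4.1, -5.0, 7.8]
width: 0.414
gripper_force: 60.7
```

carry_out --series '[[[0.004,0,0,0,0,0],[0,0,0,0,0,0]]]'

```text
time_s: 21.75
tcp_pos: [0.6489, -0.0979, 0.1296]
orientation: [3.141, 0.002, 1.425]
wrist_force: [-4.5, -5.9, 6.8]
width: 0.416
gripper_force: 60.7
```

carry_out --series '[[[0.003,0,0,0,0,0],[0,0,0,0,0,0]]]'

```text
time_s: 21.95
tcp_pos: [0.649, -0.0973, 0.1296]
orientation: [3.141, 0.002, 1.425]
wrist_force: [-5.3, -6.6, 7.6]
width: 0.412
gripper_force: 60.7
```

carry_out --series '[[[0.003,0,0,0,0,0],[0,0,0,0,0,0]]]'

```text
time_s: 22.15
tcp_pos: [0.6491, -0.0967, 0.1296]
orientation: [3.141, 0.002, 1.425]
wrist_force: [-4.2, -6.4, 6.8]
width: 0.414
gripper_force: 60.7
```

carry_out --series '[[[0.003,0,0,0,0,0],[0,0,0,0,0,0]]]'

```text
time_s: 22.35
tcp_pos: [0.6491, -0.0965, 0.1296]
orientation: [3.141, 0.003, 1.425]
wrist_force: [-5.3, -8.9, 6.7]
width: 0.414
gripper_force: 60.6
```

carry_out --series '[[[0.003,0,0,0,0,0],[0,0,0,0,0,0]]]'

```text
time_s: 22.55
tcp_pos: [0.6491, -0.0964, 0.1296]
orientation: [3.141, 0.004, 1.425]
wrist_force: [-5.8, -12.3, 6.1]
width: 0.414
gripper_force: 60.6
```

Snug (force climbs with no motion). Ease off the pressure, release, and retreat.

carry_out --series '[[[-0.003,0,0,0,0,0],[0,0,0,0,0,0],[0,0,0,0,0,0]]]'

```text
time_s: 22.85
tcp_pos: [0.6491, -0.0964, 0.1296]
orientation: [3.141, 0.002, 1.425]
wrist_force: [-4.7, -7.9, 6.9]
width: 0.408
gripper_force: 60.6
```

carry_out --series '[[[0,0,0,0,0,0],[0,0,0,0,0,0],[0,0,0,0,0,0],[0,0,0,0,0,0],[0,0,0,0,0,0],[0,0,-0.05,0,0,0],[0,0,-0.1,0,0,0],[0,0,-0.2,0,0,0],[0,0,-0.2,0,0,0],[0,0,-0.2,0,0,0]]]' --fingers 0

```text
time_s: 23.85
tcp_pos: [0.6489, -0.0949, 0.2812]
orientation: [3.141, 0.0, 1.426]
wrist_force: [0.7, -0.8, 0.5]
width: 1.006
gripper_force: 0.0
```

carry_out --series '[[[0,0,-0.2,0,0,0],[0,0,-0.1,0,0,0],[0,0,0,0,0,0],[0,0,0,0,0,0]]]'

```text
time_s: 24.25
tcp_pos: [0.6494, -0.0951, 0.3388]
orientation: [3.141, 0.0, 1.426]
wrist_force: [0.8, 1.6, 0.1]
width: 0.996
gripper_force: 0.0
```

```bash
python3 row.py w7
```

```text
24.25 [ 0.64937418 -0.09508913  0.33877312] [3.14104848e+00 4.97608386e-05 1.42586286e+00]
cap 1874 X -0.0175 0.0116 Y 0.0707 0.0967 z 0.22234789868683502 [313.  22.]
cap 1526 X -0.0133 0.0162 Y 0.0056 0.035 z 0.22239141516418662 [320. 129.]
plate/bottle z.149 494 [-0.04834218 -0.01540325 -0.01284335]
grip 856 c [ 0.6519 -0.0745] wh [0.0669 0.0472] a 79.76 z [0.1537 0.1559 0.1577]
```

View pics/w7.png

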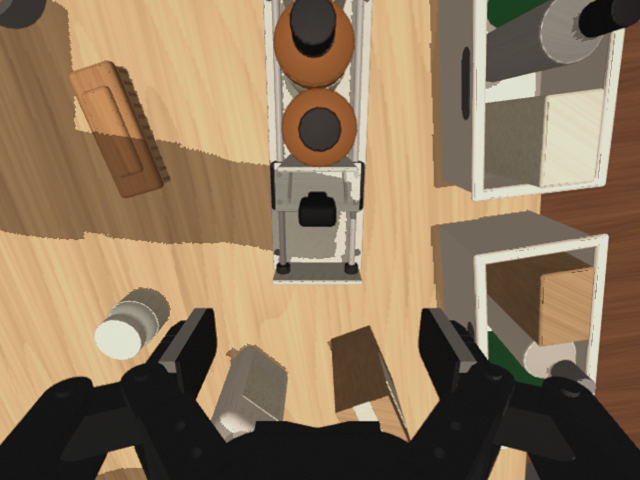

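Picture w7 shows the bottles upright and touching, with the loose cap at (320,129) and the mid cap at (313,22). The push plate front at rack y ≈ -13 mm gives a joint value of about 0.068.

```bash
python3 -c "
from cell import r
print(r.finish_job())"
```

```text
the job is handed in; nothing more can be done
None
```

The job is handed in (no verdict shown): I slid the follower back to its stops, set the loose bottle in the row and closed it up snug. The last camera check put the follower at about 0.068 m with the loose and mid bottles upright; the end bottle was mostly out of view.

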